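Withdraw the dip carrier through the slotted splash guard

TASK

The chip dip carrier is held captive under the slotted splash guard of the ultrasonic bath. Turn it by its grip until its long foot lines up with the slot, lift it out through the slot without forcing it against the guard, and set it down gently, standing upright on the floor of the low metal tray, then let go. Leave the tape roll, jar, dropper bottle and marker where they are.

Things in the scene. Friction and masses are not known exactly. Their poses are not given: they have to be found in the camera images.
- carrier: Dip carrier, 150 mm tall, 0.14 to 0.28 kg, foot-heavy, stands upright by itself. Origin: centre of its underside; z up the stem, x along the foot. Steel foot 66 (x) x 28 (y) x 12 mm high; round stem 10 mm thick; grey grip block on top. Starts loose on the bath's tank floor within 12 mm of the middle, stem up through the slot, foot 45 to 90 degrees out of line with it, either way.
- carrier_grip (a point): Centre of the grip block, 133 mm above the carrier's underside; axes as the carrier. The block is 46 (x) x 14 (y) x 34 mm high, its long side parallel to the foot's. At the start this point is about 149 mm above the worktop, 55 mm above the guard. Turned half round, the carrier is the same.
- bath: Small empty ultrasonic bath, white, dial on its front (-x); 150 x 150 mm, 94 mm high; fixed. Origin: centre of its underside; z up. Square tank inside, 122 x 122 mm, floor 16 mm above the origin: the foot can turn any way. A flat steel guard sheet, 4 mm thick, top face 94 mm above the origin, covers it but for a slot in its middle.
- bath_slot (a point): Centre of the rectangular slot, at the guard's top face; x along the slot's 78 mm length, y across its 40 mm width, z up.
- tray: Low square aluminium tray, 140 x 140 mm, rim 12 mm high, walls 4 mm thick, inner floor 4 mm above its origin and 132 mm square; fixed to the worktop. Origin: centre of its underside; z up.
- tape: Bystander: roll of black tape lying flat, 55 x 58 x 19 mm; origin centre of its underside.
- jar: Bystander: small clear jar with a black lid, 41 mm diameter, 33 mm high; origin centre of its underside.
- dropper: Bystander: small white dropper bottle with a green pointed cap, 31 mm diameter, 96 mm high; origin centre of its underside.
- marker: Bystander: red felt marker lying down, 130 x 13 x 16 mm, along its x; origin centre of its underside.

How it is judged:
On the way, in this order (a step that is already met when the one before it is completed fails the run):
1. the carrier's foot is turned in line with the slot (within 14 degrees) while still under the guard (angle between the x axis of carrier and the x axis of bath_slot, either way round below 0.25 rad and z of carrier in the frame of bath below 0.085 m and horizontal distance between carrier and bath_slot below 0.03 m), for 0.1 s.
2. the carrier is lifted clear above the guard, over the slot (z of carrier in the frame of bath_slot above 0.002 m and horizontal distance between carrier and bath_slot below 0.06 m and contact force between the fingers and carrier above 0.5 N), for 0.05 s.
At the end, for the whole second after the job is handed in: The carrier stands at rest and upright (within 6 degrees), its foot down on the tray's floor (underside within 3 mm of it, inside the rim), released (horizontal distance between carrier and tray below 0.075 m and z of carrier in the frame of tray between 0.001 and 0.007 m and angle between carrier's own z axis and vertical below 0.1 rad and linear speed of carrier below 0.02 m/s); the robot touches nothing.
It fails at once if the carrier is forced against the bath or its guard with more than 40 N (contact force between carrier and bath above 40 N).
It fails at once if the carrier is dropped (falls free of the fingers faster than 0.4 m/s) (contact force between the fingers and carrier below 0.05 N and linear speed of carrier above 0.4 m/s).
It fails at once if the tape roll, jar, dropper bottle or marker is pushed more than 25 mm, or the dropper bottle is knocked over (distance of any of tape, jar, dropper, marker from where it was at the start of the episode above 0.025 m or angle between dropper's own z axis and vertical above 0.5 rad).
It also fails if it takes over 48 s, if anything falls off the work surface, if the arm or the gripper's body presses on something with over 40 N, if the wrist force passes 120 N, or if a joint passes its speed limit or range.

ROBOT

A 6-joint arm with a two-finger parallel gripper is mounted at the origin on a cart in front of the work surface, level with it; the furniture and walls round the work are solid. World frame = base frame: x ahead of the robot, y to its left, z up, the work surface at z = 0. Lengths are in m, angles in rad, forces in N, time in s.
With the tool pointing down it reaches from about 0.375 to 0.975 m from the base axis. Payload 3.8 kg.
Tool frame: the origin (TCP) lies at the very end of the fingers, on their centre line; the grasp point (between the pads) lies 19 mm behind it; z points along the fingers, y is the line along which they close (so a half turn about z gives the same grasp; the last joint's range is limited). The gripper opens to 85 mm and grips with 20 to 120 N. Pads are 22 mm wide; open, the fingers measure 114 mm over their backs; the gripper's body (76 mm by 85 mm) begins 54 mm behind the grasp point. The pads swing forward as they close: fully open they stand 13 mm farther back than shut.
Start: joints at [-1.315, 0.264, 1.604, -0, 1.274, -0.037], TCP at [0.195, -0.646, 0.231] pointing down, gripper open.
Joint ranges: [-2.63, 2.63], [-0.94, 2.18], [0.31, 2.57], [-1.31, 4.45], [0, 2.66], [-2.55, 2.55]. Speed limits (rad/s): [2.57, 2.57, 3.14, 3.14, 3.14, 3.14].

INTERFACE

Orientations are given as a rotation vector (axis times angle).
In Python, from workcell import read_state, read_camera, calibration, finish_job gives the robot as it stands.
- The arm moves only by the tool step_arm, never from a script. Its argument "commands" is a list of rows, each an object of numbers: "fingers": the gripper's target within -1 to 1 (shut at 1, half-way at 0, fully open at -1); "dx", "dy", "dz": the shift along the tool's x, y, z in m; "roll": the turn about the tool's z in degrees. In form: [{"fingers": .., "dx": .., "dy": .., "dz": .., "roll": ..}, ...]. A call has 1 to 8 rows; each row is the pose to reach, as a shift and turn from the pose commanded when the call began, along the tool's axes at that moment; what a row does not reach only later rows make up. A row lasts 1/8 s, in which the tool goes at most 62.5 mm and 10.7 degrees, less where a joint would pass 70% of its speed; a pose out of reach is approached as far as the arm can. A call with a gripper value outside its range is refused whole. The fingers move at their own pace and stop on an object; "squeeze" is the grip in N (left out, the last holds). Time passes only in rows, so rows that repeat a pose let the fingers close. It gives the time, the measured TCP pose, the force, the opening and the grip force at its end, in the units of the state.
- read_state(): the state, without advancing time (a new reading comes with each control period).
- read_camera(name): name is "side" or "top"; returns (picture, depth): 400x640x3 uint8, blue, green, red; 400x640 float32, m along the optical axis (not along the pixel's ray), 0 where there is no reading.
- calibration(name): a dict with "intrinsics" (3x3 intrinsics, pixels), "world_to_cam" (4x4, takes a point from world to camera coordinates). Camera axes: x right, y up, looking along -z (the intrinsics and any distortion apply to the point x, -y, -z); pixel columns grow to the right and rows downward; lengths in m; the calibration is good to about 2 mm. A picture is of the moment at which its call begins. calibration takes no time and is no camera call.
- finish_job(): hands the job in; it is judged then, once.
The state is a dict: "time": time; "q": joint angles; "joint_vel": joint speeds; "joint_torque": joint torques, N m; "tool_pos": TCP position; "tcp_rot": TCP orientation; "wrist_force": force on the tool from outside, world axes, zero at the start; "torque": the same for the moment, N m; "width": opening from 0.0 (shut) to 1.0 (fully open); "grip_force": force on a finger pad.
Only numpy, scipy, OpenCV 4.12 (cv2) and the standard library are available. Lean on these libraries where they do the work, as an engineer would, in place of code of your own. Each camera call takes 0.05 s, during which the arm holds its last target. There are 200 camera calls.

## Working session

There is one attempt and no reset: what is moved stays moved. The work goes in short steps, Python scripts to look and compute and a tool call to move; the robot and the scene stay as the last step left them, time stands still between calls to the robot, and variables do not carry over. Pictures are saved under pics/ and viewed, at most 10 in all, crops included, and the job is handed in when it is done.

Besides the shell and the picture viewer there is one more tool, called after "Call:" as name(argument=value, ...), one argument or row to a line, values as JSON. step_arm: Moves the arm, as the interface text tells. Its arguments: {"type":"object","properties":{"commands":{"type":"array","items":{"type":"object","properties":{"fingers":{"type":"number"},"dx":{"type":"number"},"dy":{"type":"number"},"dz":{"type":"number"},"roll":{"type":"number"}}}},"squeeze":{"type":"number"}},"required":["commands"]}

```bash
mkdir -p pics
cat > h.py <<'E'
import numpy as np, cv2
from workcell import *
def cloud(depth,name):
    c=calibration(name);K=np.array(c["intrinsics"]);T=np.linalg.inv(np.array(c["world_to_cam"]))
    v,u=np.mgrid[0:400,0:640]
    x=(u-K[0,2])/K[0,0]*depth;y=(v-K[1,2])/K[1,1]*depth
    P=np.stack([x,-y,-depth,np.ones_like(x)],-1)@T.T
    return P[...,:3]
def grab(name):
    im,d=read_camera(name);return im,cloud(d,name),d
E
python3 - <<'E'
from h import *
for n in("top","side"):
    im,P,d=grab(n);cv2.imwrite(f"pics/{n}0.png",im);np.savez(f"/tmp/{n}0.npz",im=im,P=P,d=d)
    c=calibration(n);print(n,c["intrinsics"],np.linalg.inv(c["world_to_cam"]).round(3),c.keys())
print(read_state())
E
```

```text
top [[412.18508841   0.         314.14832986]
 [  0.         412.18508841 195.38368094]
 [  0.           0.           1.        ]] [[ 0.016  0.995 -0.101  0.48 ]
 [-1.     0.018  0.014  0.003]
 [ 0.016  0.101  0.995  1.317]
 [ 0.     0.     0.     1.   ]] dict_keys(['intrinsics', 'world_to_cam'])
side [[417.81896325   0.         318.10182626]
 [  0.         417.81896325 207.16566787]
 [  0.           0.           1.        ]] [[-0.999  0.037 -0.025  0.601]
 [-0.037 -0.392  0.919  1.097]
 [ 0.024  0.919  0.393  0.585]
 [ 0.     0.     0.     1.   ]] dict_keys(['intrinsics', 'world_to_cam'])
{'time': 0.1, 'q': array([-1.31489352e+00,  2.64717867e-01,  1.60524332e+00, -2.58153755e-06,
        1.27371433e+00, -3.68974501e-02]), 'joint_vel': array([-3.38723786e-04, -1.47465149e-03, -2.10578403e-03,  6.63302915e-04,
        4.83321815e-05,  5.34609798e-04]), 'joint_torque': array([-3.38440896e-04, -5.16707897e+01, -3.68589807e+01, -6.34799221e-05,
        6.24001041e-03,  1.19881278e-05]), 'tool_pos': array([ 0.19465815, -0.64562539,  0.23005636]), 'tcp_rot': array([-3.10593769e+00, -4.57987566e-01,  3.61166568e-04]), 'wrist_force': array([0.34610855, 0.25172535, 0.60052222]), 'torque': array([ 0.04073454, -0.02163688, -0.00191092]), 'grip_force': 0.0, 'width': 0.9962007823590917}
```

View pics/top0.png

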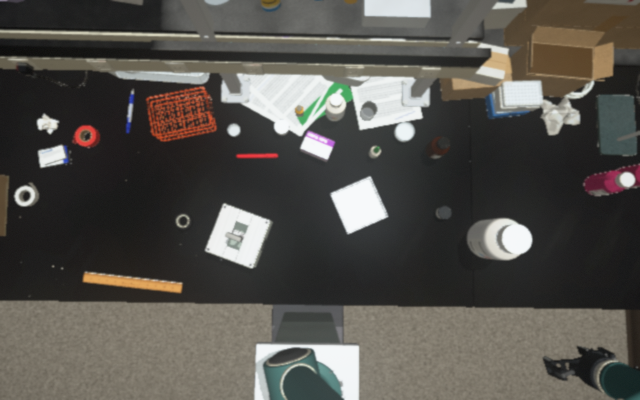

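View pics/side0.png

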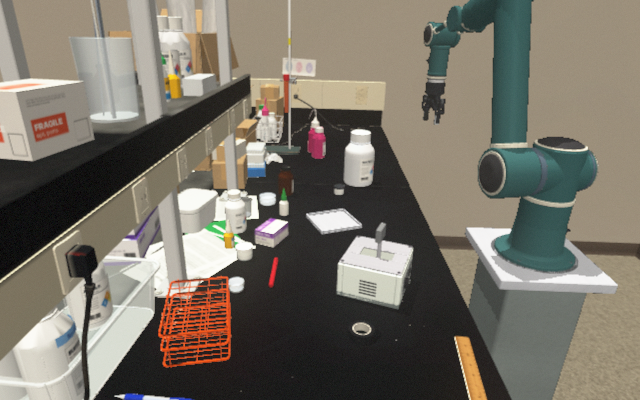

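The top view shows the bath at (238,236) with the grip near (235,238), and the tray at (359,205). The tape is at (182,221), marker at (257,155), dropper at (375,151) and jar at (443,212).

Run:
```python
from h import *
z=np.load("/tmp/top0.npz");im,P,d=z["im"],z["P"],z["d"]
def rect(m,name):
    pts=P[m][:,:2];r=cv2.minAreaRect(pts.astype(np.float32));print(name,len(pts),np.round(r[0],4),np.round(r[1],4),round(r[2],1),"z",np.median(P[m][:,2]).round(4))
box=np.zeros(d.shape,bool);box[195:275,195:280]=1
Z=P[...,2]
rect(box&(Z>.07)&(Z<.12),"guard")
g=box&(Z>.13)&(Z<.19);rect(g,"grip")
b2=np.zeros(d.shape,bool);b2[215:258,215:260]=1
s=b2&(Z<.07)&(Z>-.02);rect(s,"slotlow")
tb=np.zeros(d.shape,bool);tb[168:240,322:395]=1
rect(tb&(im.min(-1)>100),"tray")
z2=np.load("/tmp/side0.npz");P2=z2["P"]
b3=np.zeros(d.shape,bool);b3[215:262,360:400]=1
P=P2;rect(b3&(P2[...,2]>.13)&(P2[...,2]<.19),"grip side")
b3[:]=0;b3[230:305,330:420]=1;rect(b3&(P2[...,2]>.085)&(P2[...,2]<.105),"guard side")
a=cv2.resize(im[200:272,200:280],None,fx=7,fy=7,interpolation=cv2.INTER_CUBIC)
b=cv2.resize(z2["im"][215:310,330:420],None,fx=6,fy=5.3,interpolation=cv2.INTER_CUBIC)[:504]
b=cv2.resize(b,(240*1,504)) if 0 else b
cv2.imwrite("pics/c1.png",cv2.resize(np.hstack([a,b[:504]]),None,fx=.72,fy=.72))
```

```text
guard 2214 [0.4816 0.2104] [0.1518 0.1502] 70.6 z 0.0945
grip 97 [0.478  0.2094] [0.0462 0.0137] 69.4 z 0.1657
slotlow 339 [0.4807 0.2242] [0.1327 0.1491] 1.2 z 0.0175
tray 2089 [ 0.5619 -0.1052] [0.1466 0.2657] 24.5 z 0.0054
grip side 160 [0.4773 0.215 ] [0.0475 0.0142] 68.8 z 0.1545
guard side 1795 [0.4809 0.2151] [0.1502 0.149 ] 70.5 z 0.0922
```

View pics/c1.png

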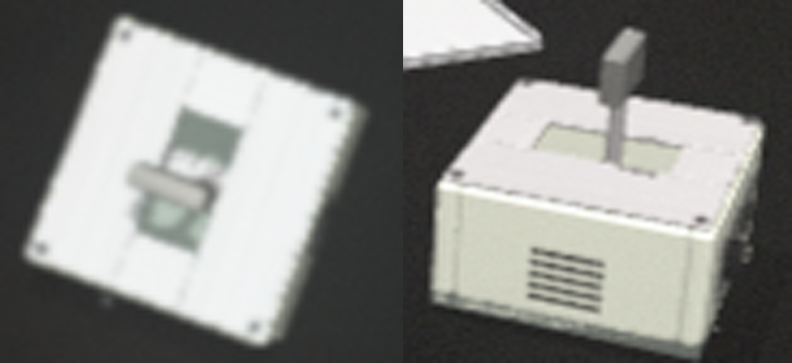

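The crop shows the slot's long axis about 20° clockwise of world x, and the grip about 90° across it. Next: tray pose, heights along the path, and the move conversion.

```bash
cat >> h.py <<'E'
from scipy.spatial.transform import Rotation as R
def to(xyz,close_deg=None):
    s=read_state();M=R.from_rotvec(s["tcp_rot"]).as_matrix()
    d=M.T@(np.array(xyz)-s["tool_pos"]);a=np.degrees(np.arctan2(M[1,1],M[0,1]))
    r=None if close_deg is None else -((close_deg-a+90)%180-90)
    print("t",round(s["time"],2),"tcp",s["tool_pos"].round(4),"close",a.round(1),"tilt",np.degrees(np.arccos(-M[2,2])).round(2),"d mm",(d*1000).round(1),"roll",r,"w",s["width"],s["grip_force"],s["wrist_force"].round(1),"q",s["q"].round(2))
E
python3 - <<'E'
from h import *
z=np.load("/tmp/top0.npz");im,P,d=z["im"],z["P"],z["d"]
m=np.zeros(d.shape,np.uint8);m[168:240,322:395]=(im.min(-1)[168:240,322:395]>110)
n,l,s,c=cv2.connectedComponentsWithStats(m);k=1+s[1:,4].argmax();
print("tray",s[k],cv2.minAreaRect(P[l==k][:,:2].astype(np.float32)),np.percentile(P[l==k][:,2],[5,50,95]))
for (r0,r1,c0,c1,nm) in[(210,270,460,540,"bottle"),(200,222,432,455,"jar"),(140,162,365,385,"dropper"),(135,160,428,452,"brown"),(175,235,330,390,"tray")]:
    q=P[r0:r1,c0:c1].reshape(-1,3);q=q[q[:,2]>.02];print(nm,len(q),q[:,2].max() if len(q) else 0,q.mean(0).round(3) if len(q) else 0)
to([.2,-.6,.3]);
to([.478,.212,.25],-20.6)
E
```

```text
tray [ 330  176   58   58 2074] ((0.5621843934059143, -0.10517185926437378), (0.14618214964866638, 0.26575732231140137), 24.274944305419922) [0.00029598 0.00547145 0.01272921]
bottle 2129 1.3170745062599107 [ 0.484 -0.527  0.173]
jar 150 1.3170745062599107 [ 0.56  -0.404  0.094]
dropper 94 1.3170745062599107 [ 0.746 -0.2    0.069]
brown 377 1.3170745062599107 [ 0.76 -0.39  0.09]
tray 5 1.3170745062599107 [0.48  0.003 1.317]
t 0.1 tcp [ 0.1947 -0.6456  0.2301] close -73.2 tilt 0.12 d mm [ 18.3 -42.3 -69.9] roll None w 0.9962007823590917 0.0 [0.3 0.3 0.6] q [-1.31  0.26  1.61 -0.    1.27 -0.04]
t 0.1 tcp [ 0.1947 -0.6456  0.2301] close -73.2 tilt 0.12 d mm [ 518.8 -739.4  -18.4] roll -52.623733397758286 w 0.9962007823590917 0.0 [0.3 0.3 0.6] q [-1.31  0.26  1.61 -0.    1.27 -0.04]
```

Call:
step_arm(
  commands=[
    {"fingers": -1,"dx": 0.04,"dy": -0.046,"dz": -0.02,"roll": 0},
    {"fingers": -1,"dx": 0.081,"dy": -0.092,"dz": -0.02,"roll": 0},
    {"fingers": -1,"dx": 0.122,"dy": -0.138,"dz": -0.02,"roll": -10},
    {"fingers": -1,"dx": 0.163,"dy": -0.184,"dz": -0.02,"roll": -20},
    {"fingers": -1,"dx": 0.204,"dy": -0.23,"dz": -0.02,"roll": -30},
    {"fingers": -1,"dx": 0.245,"dy": -0.276,"dz": -0.02,"roll": -40},
    {"fingers": -1,"dx": 0.286,"dy": -0.322,"dz": -0.02,"roll": -50},
    {"fingers": -1,"dx": 0.325,"dy": -0.368,"dz": -0.02,"roll": -52.6},
  ],
)

```text
time: 1.1
tool_pos: [0.4, -0.1981, 0.251]
tcp_rot: [2.581, 1.791, 0.0]
wrist_force: [0.4, -0.3, 0.4]
width: 0.999
grip_force: 0.0
```

Run:
```python
from h import *
to([.478,.212,.25],-20.6)
z=np.load("/tmp/top0.npz");im,P,d=z["im"],z["P"],z["d"]
m=np.zeros(d.shape,np.uint8);m[168:240,322:395]=(im.min(-1)[168:240,322:395]>110)
n,l,s,c=cv2.connectedComponentsWithStats(m);k=1+s[1:,4].argmax();mm=(l==k)&(d>.5)
print("tray",cv2.minAreaRect(P[mm][:,:2].astype(np.float32)),P[mm].mean(0))
```

```text
t 1.1 tcp [ 0.4    -0.1981  0.251 ] close -20.5 tilt 0.01 d mm [411.5 -70.6   1.1] roll 0.09960338508521716 w 0.9987428048405299 0.0 [ 0.4 -0.3  0.4] q [-0.52 -0.19  2.04  0.    1.3  -0.16]
tray ((0.5864793062210083, -0.15905597805976868), (0.14621086418628693, 0.14745448529720306), 24.332313537597656) [ 0.58569973 -0.15829686  0.0057735 ]
```

Call:
step_arm(
  commands=[
    {"fingers": -1,"dx": 0.055,"dy": -0.009},
    {"fingers": -1,"dx": 0.11,"dy": -0.019},
    {"fingers": -1,"dx": 0.165,"dy": -0.028},
    {"fingers": -1,"dx": 0.22,"dy": -0.038},
    {"fingers": -1,"dx": 0.275,"dy": -0.047},
    {"fingers": -1,"dx": 0.33,"dy": -0.057},
    {"fingers": -1,"dx": 0.375,"dy": -0.064},
    {"fingers": -1,"dx": 0.411,"dy": -0.071},
  ],
)

```text
invalid input
```

Run:
```python
from h import *
to([.478,.212,.13],-20.6)
a=[grab(n)[0] for n in("top","side")]
cv2.imwrite("pics/c2.png",np.hstack([cv2.resize(a[0][195:275,195:280],(400,400)),cv2.resize(a[1][170:310,310:450],(400,400))]))
```

```text
t 1.1 tcp [ 0.4    -0.1981  0.251 ] close -20.5 tilt 0.01 d mm [411.4 -70.6 121.1] roll 0.09960338508521716 w 0.9987428048405299 0.0 [ 0.4 -0.3  0.4] q [-0.52 -0.19  2.04  0.    1.3  -0.16]
```

View pics/c2.png

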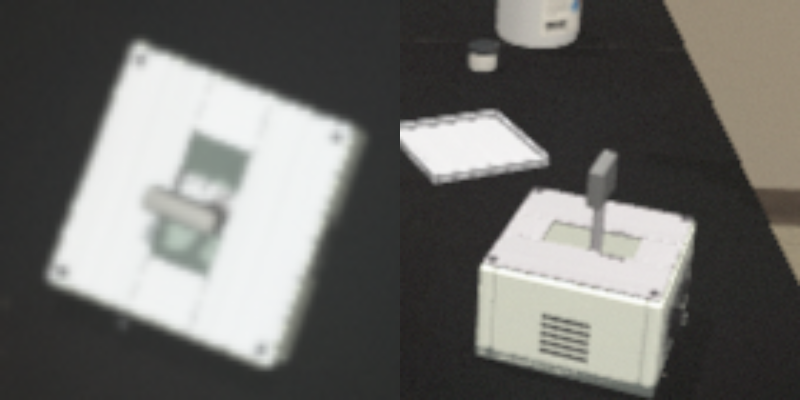

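The move call was refused because it left out fields, so the arm isn't in view and the scene is unchanged. I'll resend it with every field.

Call:
step_arm(
  commands=[
    {"fingers": -1,"dx": 0.055,"dy": -0.009,"dz": 0,"roll": 0},
    {"fingers": -1,"dx": 0.11,"dy": -0.019,"dz": 0,"roll": 0},
    {"fingers": -1,"dx": 0.165,"dy": -0.028,"dz": 0,"roll": 0},
    {"fingers": -1,"dx": 0.22,"dy": -0.038,"dz": 0,"roll": 0},
    {"fingers": -1,"dx": 0.275,"dy": -0.047,"dz": 0,"roll": 0},
    {"fingers": -1,"dx": 0.33,"dy": -0.057,"dz": 0,"roll": 0},
    {"fingers": -1,"dx": 0.375,"dy": -0.064,"dz": 0,"roll": 0},
    {"fingers": -1,"dx": 0.411,"dy": -0.071,"dz": 0,"roll": 0},
  ],
)

```text
time: 2.2
tool_pos: [0.4784, 0.2106, 0.2508]
tcp_rot: [2.583, 1.788, -0.001]
wrist_force: [-0.7, -0.2, -0.4]
width: 1.001
grip_force: 0.0
```

Run:
```python
from h import *
to([.478,.212,.13],-20.6)
a=[grab(n)[0] for n in("top","side")]
cv2.imwrite("pics/c3.png",np.hstack([cv2.resize(a[0][195:275,195:280],(400,400)),cv2.resize(a[1][170:310,310:450],(400,400))]))
```

```text
t 2.2 tcp [0.4784 0.2106 0.2508] close -20.6 tilt 0.04 d mm [  1.2  -0.8 120.8] roll -0.0028718443505511004 w 1.0012793095715578 0.0 [-0.7 -0.2 -0.4] q [ 0.37 -0.04  1.9  -0.    1.28  0.73]
```

View pics/c3.png

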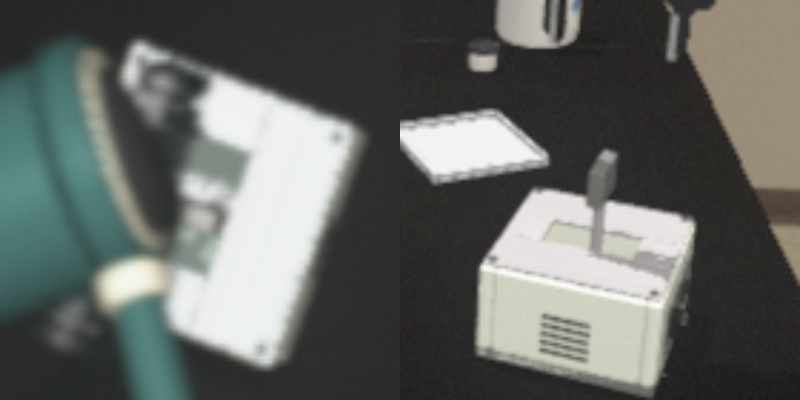

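The side view shows fingers at about (552,20) and (678,40), straddling the grip at (605,165) with a slight offset. I'll check that offset using depth.

Run:
```python
from h import *
im,P,d=grab("side")
m=(np.abs(P[...,0]-.478)<.09)&(np.abs(P[...,1]-.21)<.08)&(d>.3)
ang=np.radians(-20.6);u=np.array([np.cos(ang),np.sin(ang)]);v=np.array([-u[1],u[0]])
for lo,hi in((.135,.165),(.256,.268),(.268,.28)):
    q=P[m&(P[...,2]>lo)&(P[...,2]<hi)];o=q[:,:2]-[.478,.212]
    a=o@u;b=o@v
    for s in(a<-.025,abs(a)<=.025,a>.025):
        if s.sum(): print(lo,s.sum(),"close",np.percentile(a[s],[3,50,97]).round(4),"along",np.percentile(b[s],[3,50,97]).round(4))
```

```text
0.135 146 close [-0.0083 -0.0041  0.0047] along [-0.0173  0.0187  0.0251]
0.256 6 close [-0.0501 -0.049  -0.0435] along [-0.0014  0.0076  0.0111]
0.256 10 close [0.0418 0.0427 0.0476] along [-0.0053  0.0089  0.0107]
0.268 34 close [-0.0565 -0.05   -0.0434] along [0.0003 0.0085 0.012 ]
0.268 38 close [0.0417 0.045  0.054 ] along [-0.0092  0.0066  0.0125]
```

Fingers and grip agree to about 2 mm, so I'll descend and close.

Call:
step_arm(
  commands=[
    {"fingers": -1,"dx": 0.002,"dy": -0.001,"dz": 0.03,"roll": 0},
    {"fingers": -1,"dx": 0.002,"dy": -0.001,"dz": 0.06,"roll": 0},
    {"fingers": -1,"dx": 0.002,"dy": -0.001,"dz": 0.09,"roll": 0},
    {"fingers": -1,"dx": 0.002,"dy": -0.001,"dz": 0.11,"roll": 0},
    {"fingers": -1,"dx": 0.002,"dy": -0.001,"dz": 0.12,"roll": 0},
    {"fingers": -1,"dx": 0.002,"dy": -0.001,"dz": 0.12,"roll": 0},
  ],
  squeeze=40,
)

```text
time: 3.1
tool_pos: [0.4775, 0.2106, 0.1307]
tcp_rot: [-2.584, -1.786, 0.003]
wrist_force: [-0.1, 0.4, 0.5]
width: 1.0
grip_force: 0.0
```

Call:
step_arm(
  commands=[
    {"fingers": 0.3,"dx": 0,"dy": 0,"dz": 0,"roll": 0},
    {"fingers": 0.5,"dx": 0,"dy": 0,"dz": 0,"roll": 0},
    {"fingers": 0.7,"dx": 0,"dy": 0,"dz": 0,"roll": 0},
    {"fingers": 1,"dx": 0,"dy": 0,"dz": 0,"roll": 0},
    {"fingers": 1,"dx": 0,"dy": 0,"dz": 0,"roll": 0},
    {"fingers": 1,"dx": 0,"dy": 0,"dz": 0,"roll": 0},
    {"fingers": 1,"dx": 0,"dy": 0,"dz": 0,"roll": 0},
    {"fingers": 1,"dx": 0,"dy": 0,"dz": 0,"roll": 0},
  ],
  squeeze=40,
)

```text
time: 4.1
tool_pos: [0.4783, 0.212, 0.1318]
tcp_rot: [2.583, 1.788, 0.001]
wrist_force: [-1.2, 0.4, 5.3]
width: 0.158
grip_force: 40.4
```

Gripped. Lift 8 mm and turn about 91°.

Call:
step_arm(
  commands=[
    {"fingers": 1,"dx": 0,"dy": 0,"dz": -0.004,"roll": 0},
    {"fingers": 1,"dx": 0,"dy": 0,"dz": -0.008,"roll": 0},
    {"fingers": 1,"dx": 0,"dy": 0,"dz": -0.008,"roll": -6},
    {"fingers": 1,"dx": 0,"dy": 0,"dz": -0.008,"roll": -13},
    {"fingers": 1,"dx": 0,"dy": 0,"dz": -0.008,"roll": -20},
    {"fingers": 1,"dx": 0,"dy": 0,"dz": -0.008,"roll": -27},
    {"fingers": 1,"dx": 0,"dy": 0,"dz": -0.008,"roll": -34},
    {"fingers": 1,"dx": 0,"dy": 0,"dz": -0.008,"roll": -40},
  ],
)

```text
time: 5.1
tool_pos: [0.4773, 0.2115, 0.1388]
tcp_rot: [-1.811, -2.566, 0.002]
wrist_force: [-0.5, -0.2, -2.2]
width: 0.159
grip_force: 39.5
```

Call:
step_arm(
  commands=[
    {"fingers": 1,"dx": 0,"dy": 0,"dz": 0,"roll": -7},
    {"fingers": 1,"dx": 0,"dy": 0,"dz": 0,"roll": -14},
    {"fingers": 1,"dx": 0,"dy": 0,"dz": 0,"roll": -21},
    {"fingers": 1,"dx": 0,"dy": 0,"dz": 0,"roll": -28},
    {"fingers": 1,"dx": 0,"dy": 0,"dz": 0,"roll": -35},
    {"fingers": 1,"dx": 0,"dy": 0,"dz": 0,"roll": -42},
    {"fingers": 1,"dx": 0,"dy": 0,"dz": 0,"roll": -48},
    {"fingers": 1,"dx": 0,"dy": 0,"dz": 0,"roll": -51},
  ],
)

```text
time: 6.1
tool_pos: [0.4773, 0.2115, 0.1388]
tcp_rot: [-0.532, -3.095, 0.001]
wrist_force: [0.3, 0.1, -2.8]
width: 0.158
grip_force: 39.5
```

Run:
```python
from h import *
to([.481,.2125,.14],70.5)
im,P,d=grab("side");imt,Pt,dt=grab("top")
ok=(abs(P[...,0]-.481)<.09)&(abs(P[...,1]-.213)<.09)&(d>.3)
ang=np.radians(-19.5);u=np.array([np.cos(ang),np.sin(ang)]);v=np.array([-u[1],u[0]])
C=np.array([.481,.2125])
def st(n,q):
    o=q[:,:2]-C;print(n,len(q),"x",np.percentile(o@u,[2,50,98]).round(4),"y",np.percentile(o@v,[2,50,98]).round(4))
st("guard",P[ok&(P[...,2]>.088)&(P[...,2]<.1)])
st("stem",P[ok&(P[...,2]>.104)&(P[...,2]<.125)])
st("grip",P[ok&(P[...,2]>.138)&(P[...,2]<.15)])
# slot: points well below guard inside
s=ok&(P[...,2]<.08)&(P[...,2]>.0)&(abs((P[...,:2]-C)@u)<.06)&(abs((P[...,:2]-C)@v)<.05);st("inside",P[s])
cv2.imwrite("pics/c4.png",np.hstack([cv2.resize(imt[195:275,195:280],(400,400)),cv2.resize(im[170:310,310:450],(400,400))]))
```

```text
t 6.1 tcp [0.4773 0.2115 0.1388] close 70.5 tilt 0.08 d mm [-3.2  2.1 -1.2] roll -0.00347121188038102 w 0.15828913587518093 39.45522129535675 [ 0.3  0.1 -2.8] q [ 0.37  0.05  2.02  0.    1.06 -0.86]
guard 1616 x [-0.0715 -0.0064  0.0684] y [-0.0666  0.0205  0.0728]
stem 33 x [-0.01   -0.0059 -0.0007] y [-0.0022  0.0009  0.0052]
grip 79 x [-0.0278 -0.0112  0.0151] y [-0.0056  0.0057  0.0186]Traceback (most recent call last):
  File "<stdin>", line 13, in <module>
  File "<stdin>", line 8, in st
    return _quantile_unchecked(
        a, q, axis, out, overwrite_input, method, keepdims, weights)
    return _ureduce(a,
                    func=_quantile_ureduce_func,
    ...<5 lines>...
                    overwrite_input=overwrite_input,
                    method=method)
    r = func(a, **kwargs)
    result = _quantile(arr,
                       quantiles=q,
    ...<2 lines>...
                       out=out,
                       weights=wgt)
    slices_having_nans = np.isnan(arr[-1, ...])
                                  ~~~^^^^^^^^^
IndexError: index -1 is out of bounds for axis 0 with size 0
```

```bash
cat > slot.py <<'E'
from h import *
to([.481,.2125,.14],70.5)
ang=np.radians(-19.5);u=np.array([np.cos(ang),np.sin(ang)]);v=np.array([-u[1],u[0]]);C=np.array([.481,.2125])
ims=[]
for n,cr in(("side",(170,310,310,450)),("top",(195,275,195,280))):
    im,P,d=grab(n);cam=np.linalg.inv(calibration(n)["world_to_cam"])[:3,3]
    t=(cam[2]-.094)/(cam[2]-P[...,2]);Q=cam+(P-cam)*t[...,None]   # rays on guard plane
    o=Q[...,:2]-C;x,y=o@u,o@v
    reg=(abs(x)<.055)&(abs(y)<.035)&(d>.3)
    s=reg&(P[...,2]<.084)
    print(n,s.sum(),"slot x",np.percentile(x[s],[0,2,98,100]).round(4),"y",np.percentile(y[s],[0,2,98,100]).round(4))
    # box edges on the guard plane
    o=P[...,:2]-C;g=(abs(P[...,2]-.094)<.006)&(abs(o@u)<.09)&(abs(o@v)<.09)&(d>.3)
    r=cv2.minAreaRect(P[g][:,:2].astype(np.float32));print(" guard slot-frame",((np.array(r[0])-C)@np.c_[u,v]).round(4),r[1],r[2])
    st=(abs(o@u)<.03)&(abs(o@v)<.03)&(P[...,2]>.104)&(P[...,2]<.124)&(d>.3)
    if st.sum():
        q=o[st];print(" stem",st.sum(),np.percentile(q@u,[0,10,50,90,100]).round(4),np.percentile(q@v,[0,10,50,90,100]).round(4))
    ims.append(cv2.resize(im[cr[0]:cr[1],cr[2]:cr[3]],(400,400)))
import sys;cv2.imwrite(sys.argv[1],np.hstack(ims))
E
python3 slot.py pics/c4.png
```

```text
t 6.2 tcp [0.4774 0.2116 0.1388] close 70.4 tilt 0.07 d mm [-3.1  2.1 -1.2] roll -0.12008853872531233 w 0.15465060117217214 39.45695221424103 [ 0.3  0.1 -2.4] q [ 0.37  0.05  2.02  0.    1.06 -0.86]
side 206 slot x [-0.0399 -0.0387  0.0352  0.0363] y [-0.0108 -0.0102  0.023   0.0234]
 guard slot-frame [-0.0012  0.0025] (0.15142489969730377, 0.14531461894512177) 70.99603271484375
 stem 30 [-0.01   -0.0093 -0.0057 -0.0012  0.0003] [-0.0037 -0.0012  0.0011  0.0035  0.0049]
top 114 slot x [-0.0366 -0.0305  0.0398  0.0404] y [-0.0222 -0.0217  0.012   0.0172]
 guard slot-frame [ 0.0019 -0.0046] (0.14505064487457275, 0.14976629614830017) 71.16197204589844slot.py:7: RuntimeWarning: divide by zero encountered in divide
  t=(cam[2]-.094)/(cam[2]-P[...,2]);Q=cam+(P-cam)*t[...,None]   # rays on guard plane
slot.py:7: RuntimeWarning: invalid value encountered in multiply
  t=(cam[2]-.094)/(cam[2]-P[...,2]);Q=cam+(P-cam)*t[...,None]   # rays on guard plane
```

View pics/c4.png

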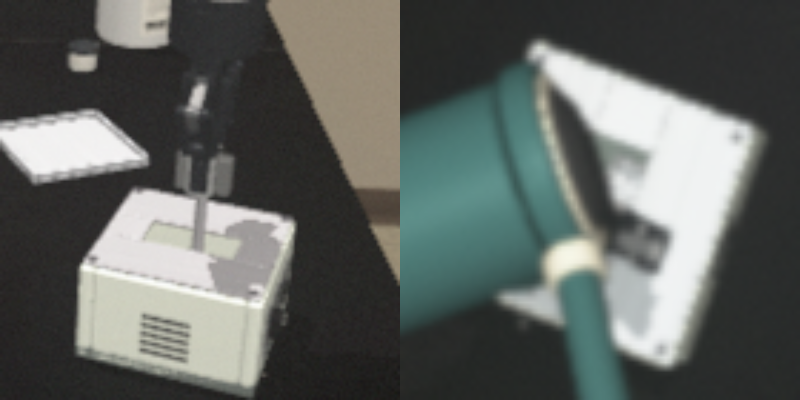

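The side view shows the foot aligned with the slot and the stem about 3 mm short of centre along both slot axes. I'll correct that and lift in stages, watching the force.

Call:
step_arm(
  commands=[
    {"fingers": 1,"dx": -0.003,"dy": 0.003,"dz": 0,"roll": 0},
    {"fingers": 1,"dx": -0.003,"dy": 0.003,"dz": 0,"roll": 0},
    {"fingers": 1,"dx": -0.003,"dy": 0.003,"dz": -0.015,"roll": 0},
    {"fingers": 1,"dx": -0.003,"dy": 0.003,"dz": -0.03,"roll": 0},
    {"fingers": 1,"dx": -0.003,"dy": 0.003,"dz": -0.045,"roll": 0},
    {"fingers": 1,"dx": -0.003,"dy": 0.003,"dz": -0.05,"roll": 0},
    {"fingers": 1,"dx": -0.003,"dy": 0.003,"dz": -0.055,"roll": 0},
    {"fingers": 1,"dx": -0.003,"dy": 0.003,"dz": -0.058,"roll": 0},
  ],
)

```text
time: 7.3
tool_pos: [0.4815, 0.2135, 0.1973]
tcp_rot: [-0.535, -3.095, 0.0]
wrist_force: [-0.6, 0.3, -2.6]
width: 0.159
grip_force: 39.5
```

```bash
python3 -W ignore slot.py pics/c5.png
```

```text
t 7.3 tcp [0.4815 0.2135 0.1973] close 70.4 tilt 0.03 d mm [ 0.1 -1.1 57.3] roll -0.12195129983356878 w 0.15876046528966584 39.49814200401306 [-0.6  0.3 -2.6] q [ 0.37  0.01  1.96  0.    1.18 -0.86]
side 39 slot x [-0.0399 -0.0398  0.0361  0.0363] y [-0.0108 -0.0107  0.0227  0.0234]
 guard slot-frame [-0.0017  0.0023] (0.14970538020133972, 0.1461651474237442) 71.17512512207031
 stem 30 [-0.0068 -0.006  -0.003   0.0009  0.0014] [0.0007 0.0031 0.0049 0.0064 0.0074]
top 74 slot x [-0.037  -0.0365  0.0399  0.0404] y [-0.0222 -0.0217  0.017   0.0173]
 guard slot-frame [ 0.0016 -0.0033] (0.14889149367809296, 0.14911913871765137) 70.85675048828125
 stem 1 [0.0035 0.0035 0.0035 0.0035 0.0035] [-0.0048 -0.0048 -0.0048 -0.0048 -0.0048]
```

View pics/c5.png

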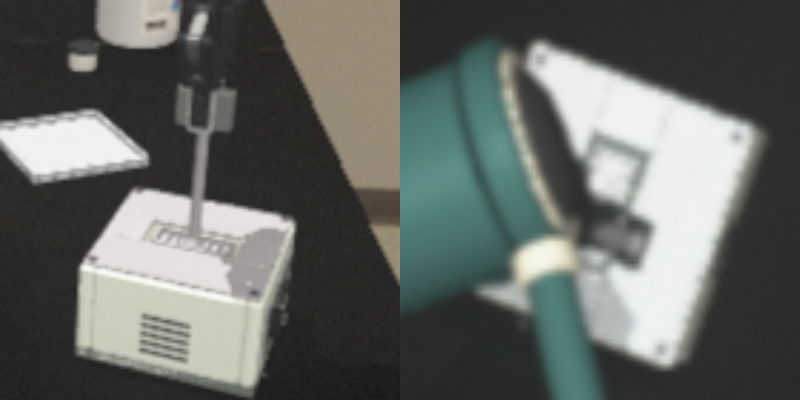

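The foot sits centred in the slot with no extra force, so I'll lift it clear.

Call:
step_arm(
  commands=[
    {"fingers": 1,"dx": 0,"dy": 0,"dz": -0.006,"roll": 0},
    {"fingers": 1,"dx": 0,"dy": 0,"dz": -0.012,"roll": 0},
    {"fingers": 1,"dx": 0,"dy": 0,"dz": -0.018,"roll": 0},
    {"fingers": 1,"dx": 0,"dy": 0,"dz": -0.025,"roll": 0},
    {"fingers": 1,"dx": 0,"dy": 0,"dz": -0.035,"roll": 0},
    {"fingers": 1,"dx": 0,"dy": 0,"dz": -0.045,"roll": 0},
    {"fingers": 1,"dx": 0,"dy": 0,"dz": -0.055,"roll": 0},
    {"fingers": 1,"dx": 0,"dy": 0,"dz": -0.055,"roll": 0},
  ],
)

```text
time: 8.4
tool_pos: [0.4825, 0.2139, 0.2538]
tcp_rot: [0.535, 3.093, 0.002]
wrist_force: [0.0, -0.6, -2.2]
width: 0.157
grip_force: 39.5
```

```bash
python3 -c "
from h import *
to([.586,-.157,.252],70.5)
im,P,d=grab('side')
m=(P[...,2]<.03)&(P[...,2]>-.01)&(d>.3)&(im.min(-1)>110)&(abs(P[...,0]-.586)<.12)&(abs(P[...,1]+.157)<.12)
print(m.sum(),cv2.minAreaRect(P[m][:,:2].astype(np.float32)))"
```

```text
t 8.4 tcp [0.4825 0.2139 0.2538] close 70.4 tilt 0.15 d mm [-222.1 -314.6    1.7] roll -0.12087498453392698 w 0.1570488843371667 39.53471124172211 [ 0.  -0.6 -2.2] q [ 0.37 -0.03  1.89 -0.    1.28 -0.86]
973 ((0.5720883011817932, -0.14695808291435242), (0.1618303507566452, 0.2385627031326294), 26.116989135742188)
```

Call:
step_arm(
  commands=[
    {"fingers": 1,"dx": -0.015,"dy": -0.02,"dz": 0,"roll": 0},
    {"fingers": 1,"dx": -0.045,"dy": -0.063,"dz": 0,"roll": 0},
    {"fingers": 1,"dx": -0.08,"dy": -0.113,"dz": 0,"roll": 0},
    {"fingers": 1,"dx": -0.115,"dy": -0.163,"dz": 0,"roll": 0},
    {"fingers": 1,"dx": -0.15,"dy": -0.213,"dz": 0,"roll": 0},
    {"fingers": 1,"dx": -0.185,"dy": -0.262,"dz": 0,"roll": 0},
    {"fingers": 1,"dx": -0.21,"dy": -0.298,"dz": 0,"roll": 0},
    {"fingers": 1,"dx": -0.222,"dy": -0.314,"dz": 0,"roll": 0},
  ],
)

```text
time: 9.45
tool_pos: [0.5853, -0.1591, 0.2514]
tcp_rot: [-0.539, -3.094, 0.0]
wrist_force: [-0.2, -0.2, -1.8]
width: 0.158
grip_force: 39.7
```

Call:
step_arm(
  commands=[
    {"fingers": 1,"dx": 0,"dy": 0,"dz": 0.02,"roll": 0},
    {"fingers": 1,"dx": 0,"dy": 0,"dz": 0.04,"roll": 0},
    {"fingers": 1,"dx": 0,"dy": 0,"dz": 0.06,"roll": 0},
    {"fingers": 1,"dx": 0,"dy": 0,"dz": 0.08,"roll": 0},
    {"fingers": 1,"dx": 0,"dy": 0,"dz": 0.095,"roll": 0},
    {"fingers": 1,"dx": 0,"dy": 0,"dz": 0.105,"roll": 0},
    {"fingers": 1,"dx": 0,"dy": 0,"dz": 0.112,"roll": 0},
    {"fingers": 1,"dx": 0,"dy": 0,"dz": 0.112,"roll": 0},
  ],
)

```text
time: 10.45
tool_pos: [0.5852, -0.1568, 0.14]
tcp_rot: [-0.536, -3.095, -0.0]
wrist_force: [-0.4, -0.2, -2.6]
width: 0.16
grip_force: 39.7
```

```bash
python3 -c "
from h import *
to([.586,-.156,.119],70.5)
im,P,d=grab('side');a,_,_=grab('top')
cv2.imwrite('pics/c6.png',np.hstack([cv2.resize(im[140:250,280:390],(400,400)),cv2.resize(a[165:245,320:400],(400,400))]))"
```

```text
t 10.45 tcp [ 0.5852 -0.1568  0.14  ] close 70.4 tilt 0.03 d mm [-0.5  1.  21. ] roll -0.1322914738525185 w 0.15995979122079979 39.740737080574036 [-0.4 -0.2 -2.6] q [-0.3   0.21  1.85  0.    1.09 -1.53]
```

View pics/c6.png

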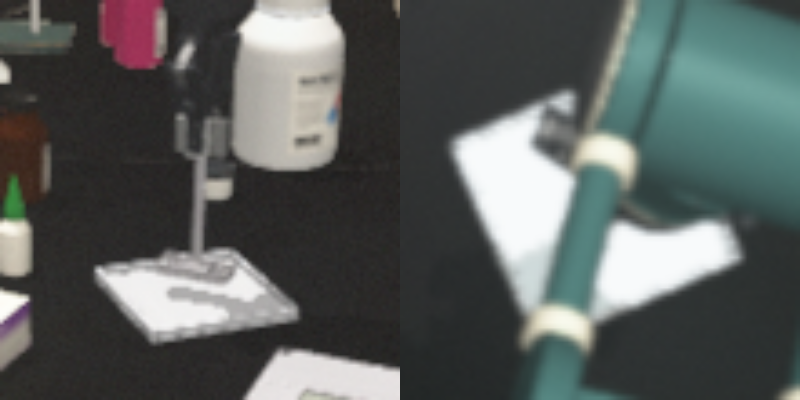

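The foot hangs about 20 mm above the tray floor at (200,268), with the tray centred near (197,295). A quick numeric check in this same view comes next.

```bash
python3 -c "
from h import *
im,P,d=grab('side')
m=np.zeros(d.shape,np.uint8);w=(slice(205,240),slice(302,366));m[w]=((im.min(-1)>75)&(d>.3)&(abs(P[...,2]-.006)<.012))[w]
n,l,s,c=cv2.connectedComponentsWithStats(m);k=1+s[1:,4].argmax();print(s[k],cv2.minAreaRect(P[l==k][:,:2].astype(np.float32)))
o=P[...,:2]-[.586,-.157]
for lo,hi in((.024,.045),(.05,.11)):
    q=P[(np.abs(o).max(-1)<.06)&(P[...,2]>lo)&(P[...,2]<hi)&(d>.3)];print(len(q),np.median(q,0),q.min(0),q.max(0))"
```

```text
[306 205  56  30 879] ((0.5895785689353943, -0.18445752561092377), (0.15821419656276703, 0.212994784116745), 23.720638275146484)
131 [ 0.58324627 -0.15180954  0.0319104 ] [ 0.54988259 -0.1792089   0.02458642] [ 0.61900126 -0.13059608  0.04293925]
53 [ 0.58435425 -0.15201663  0.07911292] [ 0.57895146 -0.16053678  0.05060234] [ 0.58853738 -0.14914425  0.10964025]
```

```bash
python3 -c "
from h import *
c=calibration('side');K=np.array(c['intrinsics']);T=np.linalg.inv(c['world_to_cam'])
for u,v in((306.7,213.7),(362,226.1),(344.6,208.8),(322,230.8)):
    r=T[:3,:3]@[(u-K[0,2])/K[0,0],-(v-K[1,2])/K[1,1],-1];t=(.012-T[2,3])/r[2];print((T[:3,3]+t*r).round(3))"
```

```text
[ 0.674 -0.184  0.012]
[ 0.493 -0.104  0.012]
[ 0.546 -0.238  0.012]
[ 0.619 -0.059  0.012]
```

The tray centre comes out at about (0.583, -0.147) and the carrier is within 10 mm of it, so I'll lower it.

Call:
step_arm(
  commands=[
    {"fingers": 1,"dx": 0,"dy": 0.003,"dz": 0.006,"roll": 0},
    {"fingers": 1,"dx": 0,"dy": 0.003,"dz": 0.011,"roll": 0},
    {"fingers": 1,"dx": 0,"dy": 0.003,"dz": 0.015,"roll": 0},
    {"fingers": 1,"dx": 0,"dy": 0.003,"dz": 0.017,"roll": 0},
    {"fingers": 1,"dx": 0,"dy": 0.003,"dz": 0.0185,"roll": 0},
    {"fingers": 1,"dx": 0,"dy": 0.003,"dz": 0.0185,"roll": 0},
  ],
)

```text
time: 11.35
tool_pos: [0.5863, -0.1539, 0.1217]
tcp_rot: [-0.535, -3.095, -0.0]
wrist_force: [0.1, -0.4, -2.0]
width: 0.156
grip_force: 39.7
```

Call:
step_arm(
  commands=[
    {"fingers": 1,"dx": 0,"dy": 0,"dz": 0.001,"roll": 0},
    {"fingers": 1,"dx": 0,"dy": 0,"dz": 0.002,"roll": 0},
    {"fingers": 1,"dx": 0,"dy": 0,"dz": 0.002,"roll": 0},
  ],
)

```text
time: 11.72
tool_pos: [0.5864, -0.1539, 0.1198]
tcp_rot: [0.535, 3.095, -0.0]
wrist_force: [0.9, -0.2, -2.1]
width: 0.154
grip_force: 39.8
```

Call:
step_arm(
  commands=[
    {"fingers": 1,"dx": 0,"dy": 0,"dz": 0.001,"roll": 0},
    {"fingers": 1,"dx": 0,"dy": 0,"dz": 0.0015,"roll": 0},
    {"fingers": 1,"dx": 0,"dy": 0,"dz": 0.0015,"roll": 0},
  ],
)

```text
time: 12.1
tool_pos: [0.5866, -0.154, 0.1198]
tcp_rot: [0.535, 3.095, -0.0]
wrist_force: [-3.1, 0.6, 5.6]
width: 0.159
grip_force: 41.0
```

Contact reached. I'll ease off and open slowly.

Call:
step_arm(
  commands=[
    {"fingers": 1,"dx": 0,"dy": 0,"dz": -0.0008,"roll": 0},
    {"fingers": 1,"dx": 0,"dy": 0,"dz": -0.0008,"roll": 0},
    {"fingers": 0.6,"dx": 0,"dy": 0,"dz": -0.0008,"roll": 0},
    {"fingers": 0.4,"dx": 0,"dy": 0,"dz": -0.0008,"roll": 0},
    {"fingers": 0,"dx": 0,"dy": 0,"dz": -0.0008,"roll": 0},
    {"fingers": -0.5,"dx": 0,"dy": 0,"dz": -0.0008,"roll": 0},
    {"fingers": -1,"dx": 0,"dy": 0,"dz": -0.0008,"roll": 0},
    {"fingers": -1,"dx": 0,"dy": 0,"dz": -0.0008,"roll": 0},
  ],
  squeeze=20,
)

```text
time: 13.1
tool_pos: [0.5864, -0.1539, 0.1191]
tcp_rot: [0.535, 3.096, 0.0]
wrist_force: [0.1, 0.2, 0.9]
width: 1.001
grip_force: 0.0
```

Call:
step_arm(
  commands=[
    {"fingers": -1,"dx": 0,"dy": 0,"dz": 0,"roll": 0},
    {"fingers": -1,"dx": 0,"dy": 0,"dz": -0.015,"roll": 0},
    {"fingers": -1,"dx": 0,"dy": 0,"dz": -0.035,"roll": 0},
    {"fingers": -1,"dx": 0,"dy": 0,"dz": -0.06,"roll": 0},
    {"fingers": -1,"dx": 0,"dy": 0,"dz": -0.09,"roll": 0},
    {"fingers": -1,"dx": 0,"dy": 0,"dz": -0.12,"roll": 0},
    {"fingers": -1,"dx": 0,"dy": 0,"dz": -0.12,"roll": 0},
  ],
)

```text
time: 13.98
tool_pos: [0.589, -0.1547, 0.2448]
tcp_rot: [0.534, 3.087, -0.002]
wrist_force: [0.4, -0.6, 0.4]
width: 1.001
grip_force: 0.0
```

```bash
python3 -c "
from h import *
to([.586,-.156,.119],70.5)
im,P,d=grab('side');a,_,_=grab('top')
cv2.imwrite('pics/c7.png',np.hstack([cv2.resize(im[140:250,280:390],(400,400)),cv2.resize(a[165:245,320:400],(400,400))]))"
```

```text
t 13.97 tcp [ 0.589  -0.1547  0.2448] close 70.4 tilt 0.52 d mm [  3.5  -2.3 125.7] roll -0.1255813757423283 w 1.0006009720013123 0.0 [ 0.4 -0.6  0.4] q [-0.3   0.13  1.74  0.    1.26 -1.53]
```

View pics/c7.png

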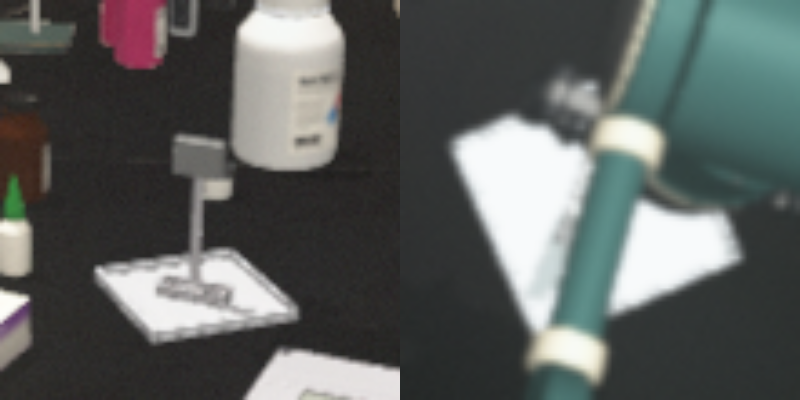

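The carrier stands upright in the middle of the tray, with its foot at about (195,290) and its grip at (200,157). The gripper is clear above it.

```bash
python3 -c "
from h import *
print(finish_job())"
```

```text
the job is handed in; nothing more can be done
None
```

The carrier was turned in line with the slot, lifted out without forcing, and stands released and upright on the tray floor; the job is handed in, but no verdict was returned.

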